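# Sweep the stray stir bars into the collecting tray

### The arm

A 6-joint arm with a two-finger parallel gripper is mounted at the origin on a cart in front of the work surface, level with it; the furniture and walls round the work are solid. World frame = base frame: x ahead of the robot, y to its left, z up, the work surface at z = 0. Lengths are in m, angles in rad, forces in N, time in s.
With the tool pointing down it reaches from about 0.25 to 0.775 m from the base axis. Payload 4 kg.
Tool frame: the origin (TCP) lies between the finger pads; the fingertips stand 14 mm ahead of it and the grasp point (between the pads) lies 5 mm behind it (robot.nose_length is the distance from the TCP to the fingertips, in m); z points along the fingers, y is the direction in which the jaws open and shut (so a half turn about z gives the same grasp; the last joint's range is limited). The gripper opens to 94 mm and grips with 3 to 60 N. Pads are 16 mm wide; open, the fingers measure 119 mm over their backs; the gripper's body (75 mm by 177 mm) begins 78 mm behind the grasp point.
Start: joints at [1.192, 0.087, 1.371, -0, 1.684, -0.103], TCP at [0.15, 0.529, 0.2] pointing down, gripper open.
Joint ranges: [-3.1, 3.1], [-0.76, 2.03], [0.27, 2.55], [-1.08, 4.22], [0.17, 2.65], [-2.57, 2.57]. Speed limits (rad/s): [2.79, 2.79, 3.14, 3.14, 3.14, 3.14].

### API

Orientations are given as [roll, pitch, yaw] about the fixed x, y, z axes, in that order (R = Rz(yaw) Ry(pitch) Rx(roll)).
In Python, from bench import robot, eyes, finder gives the robot as it stands.
- The arm moves only by the tool play_rows, never from a script. Its argument "rows" is a list of rows, each an object with "linear": the shift along the tool's x, y, z in cm, a list of three; "spin": the turn about the tool's z in degrees. A call has 1 to 12 rows; each row shifts and turns the commanded pose from where the row before left it, along the tool's axes as they then stand; what a row does not reach is not made up. A row lasts 1/12 s, in which the tool goes at most 41.7 mm and 7.16 degrees, less where a joint would pass 70% of its speed; a pose out of reach is approached as far as the arm can. A call with a gripper value outside its range is refused whole. "claw" is the finger opening in cm, from 0 to 9.4, set as the call begins (left out, the last holds). The fingers move at their own pace and stop on an object; the grip force is fixed at half the most. Time passes only in rows, so rows that do not move let the fingers close. It gives the time, the measured TCP pose, the force and the opening at its end, in the units of the state.
- robot.get_obs(): the state, without advancing time (a new reading comes with each control period).
- eyes.snapshot(name): name is "scene" or "top"; returns a dict with "frame" (400x640x3 uint8, red, green, blue), "fx", "fy", "cx", "cy" (pixels), "rvec" (rotation vector, rad) and "tvec" (3), from world to camera coordinates, as OpenCV has them. Camera axes: x right, y down, z forward; pixel columns grow to the right and rows downward; lengths in m; the calibration is good to about 2 mm. A picture is of the moment at which its call begins. There is no depth.
- robot.close_job(): hands the job in, once; it reports no verdict.
Trained networks look in a picture, given as the dict that the camera call returned (one of the last four; its "shot" number tells which), for a name from the list of things; names that differ only in an ending like _2 or _b are one class to them, and where a whole thing is asked for, a point or a joint stands for the part that bears it (a point fixed in the world has none). Each returns a list of dicts, best first, with "conf" (0 to 1); they miss things now and then, are a little off and sometimes report something else, mostly with a low value. They report only what shows in the picture. A call takes as long as a camera call.
- finder.silhouettes(picture, name): "pixels" (400x640 bool, what is visible of it) and "box" ([centre column, centre row, width, height] in pixels, round what is visible of it).
The state is a dict: "time": time; "joint_positions": joint angles; "qvel": joint speeds; "joint_torque": joint torques, N m; "tool_pos": TCP position; "ee_rot": TCP orientation; "wrist_force": force on the tool from outside, world axes, zero at the start; "wrist_torque": the same for the moment, N m; "width": finger opening in m.
Only numpy, scipy, OpenCV 4.12 (cv2) and the standard library are available. Lean on these libraries where they do the work, as an engineer would, in place of code of your own. Each camera call takes 0.05 s, during which the arm holds its last target. There are 200 camera calls.

### The job

Sweep the three white stir bars lying loose on the bench into the open-fronted grey tray with your fingertips, so that each one ends wholly inside it on the tray's floor. Push them along the bench gently; do not pinch, press hard on or lift them, and leave the vial, the petri dish and the beaker standing where they are.

Things in the scene. Friction and masses are not known exactly. Their poses are not given: they have to be found in the camera images.
- tray: open-fronted collecting tray of plain grey plastic, fixed to the bench. Origin: centre of its floor, at bench height. Inside it is 120 mm deep along its x and 190 mm wide along its y. Straight walls 4 mm thick and 25 mm high (with a rolled rim 6 mm wide) stand at the far side (+x) and on both flanks (+y, -y); the whole -x side is open. The floor is a film about 1 mm thin, level with the bench: small parts slide over it without a step, and fingertips may pass just above it.
- tray_mouth (a point): middle of the tray's open side at bench height, 60 mm from the tray's centre; its axes are the tray's (x points into the tray).
- bar_1_mid (a point): centre of a loose white stir bar lying on the bench, 38 mm long along its y, 10 mm wide and 10 mm high, 12 g, with flat sides that slide and hardly roll; its centre is 5 mm above the bench.
- bar_1_end1 (a point): point on that stir bar's long axis, +15 mm along its y from its centre (4 mm short of the tip).
- bar_1_end2 (a point): point on that stir bar's long axis, -15 mm along its y from its centre (4 mm short of the tip).
- bar_2_mid (a point): centre of a loose white stir bar lying on the bench, 38 mm long along its y, 10 mm wide and 10 mm high, 12 g, with flat sides that slide and hardly roll; its centre is 5 mm above the bench.
- bar_2_end1 (a point): point on that stir bar's long axis, +15 mm along its y from its centre (4 mm short of the tip).
- bar_2_end2 (a point): point on that stir bar's long axis, -15 mm along its y from its centre (4 mm short of the tip).
- bar_3_mid (a point): centre of a loose white stir bar lying on the bench, 38 mm long along its y, 10 mm wide and 10 mm high, 12 g, with flat sides that slide and hardly roll; its centre is 5 mm above the bench.
- bar_3_end1 (a point): point on that stir bar's long axis, +15 mm along its y from its centre (4 mm short of the tip).
- bar_3_end2 (a point): point on that stir bar's long axis, -15 mm along its y from its centre (4 mm short of the tip).
- bar_1: the same stir bar; origin at the centre of its underside, axes as at its centre.
- bar_2: the same stir bar; origin at the centre of its underside, axes as at its centre.
- bar_3: the same stir bar; origin at the centre of its underside, axes as at its centre.
- vial: small capped vial, 22 mm across, 52 mm tall, upright on the bench, loose; origin at the centre of its underside. A bystander.
- dish: closed petri dish, 91 mm across, 16 mm high, loose; origin at the centre of its underside. A bystander.
- beaker: clear beaker, about 60 mm across, 70 mm tall, upright, loose; origin at the centre of its underside. A bystander.
- hotplate_corner (a point): the corner of the fixed hotplate (a box with a white top, up to 123 mm high) that is nearest the work: the right-hand end of its front panel, at that panel's top, 92 mm above the bench. The hotplate reaches from here away from the robot and to the left; keep the hand clear of it.

How it is judged:
At the end, for the whole second after the job is handed in: All three stir bars lie at rest (under 0.02 m/s) inside the tray: both marked points of each bar (15 mm either side of its centre) are at least 3 mm past the line of the open side and within the walls, and its centre is less than 25 mm above the bench (x of bar_1_end1 in the frame of tray between -0.057 and 0.062 m and y of bar_1_end1 in the frame of tray between -0.097 and 0.097 m and x of bar_1_end2 in the frame of tray between -0.057 and 0.062 m and y of bar_1_end2 in the frame of tray between -0.097 and 0.097 m and height (world z) of each of bar_1_mid, bar_2_mid, bar_3_mid below 0.025 m and linear speed of each of bar_1, bar_2, bar_3 below 0.02 m/s and x of bar_2_end1 in the frame of tray between -0.057 and 0.062 m and y of bar_2_end1 in the frame of tray between -0.097 and 0.097 m and x of bar_2_end2 in the frame of tray between -0.057 and 0.062 m and y of bar_2_end2 in the frame of tray between -0.097 and 0.097 m and x of bar_3_end1 in the frame of tray between -0.057 and 0.062 m and y of bar_3_end1 in the frame of tray between -0.097 and 0.097 m and x of bar_3_end2 in the frame of tray between -0.057 and 0.062 m and y of bar_3_end2 in the frame of tray between -0.097 and 0.097 m); the robot touches nothing.
It fails at once if a stir bar is lifted off the bench (height (world z) of any of bar_1_mid, bar_2_mid, bar_3_mid above 0.03 m).
It fails at once if a stir bar is pinched, rammed or pressed with more than 15 N (contact force between the fingers and bar_1 above 15 N or contact force between the fingers and bar_2 above 15 N or contact force between the fingers and bar_3 above 15 N).
It fails at once if the vial, the petri dish or the beaker is moved by more than 15 mm or tipped (distance of any of vial, dish, beaker from where it was at the start of the episode above 0.015 m or angle between any of vial, dish, beaker's own z axis and vertical above 0.3 rad).
It also fails if it takes over 67 s, if anything falls off the work surface, if the arm or the gripper's body presses on something with over 40 N, if the wrist force passes 120 N, or if a joint passes its speed limit or range.

## Working session

There is one attempt and no reset: what is moved stays moved. The work goes in short steps, Python scripts to look and compute and a tool call to move; the robot and the scene stay as the last step left them, time stands still between calls to the robot, and variables do not carry over. Pictures are saved under pics/ and viewed, about 8 in all and at most 12, crops included, and the job is handed in when it is done.

Besides the shell and the picture viewer there is one more tool, called by a JSON object that holds its "method" and its "body". play_rows: Moves the arm, as the interface text tells. Its arguments: {"type":"object","properties":{"rows":{"type":"array"},"claw":{"type":"number"}},"required":["rows"]}

```bash
mkdir -p pics; cat > h.py <<'E'
import numpy as np, cv2
from bench import robot, eyes, finder
def ray(p,u,v,z):
    R=cv2.Rodrigues(np.array(p["rvec"],float))[0]; t=np.array(p["tvec"],float).ravel()
    d=R.T@np.array([(u-p["cx"])/p["fx"],(v-p["cy"])/p["fy"],1]); c=-R.T@t
    return c+d*(z-c[2])/d[2]
def proj(p,X):
    R=cv2.Rodrigues(np.array(p["rvec"],float))[0]
    x=R@np.array(X,float)+np.array(p["tvec"],float).ravel()
    return p["fx"]*x[0]/x[2]+p["cx"],p["fy"]*x[1]/x[2]+p["cy"]
def bars(p,z=0.005,mc=0.3):
    for s in finder.silhouettes(p,"bar_1"):
        if s["conf"]<mc: continue
        c,(w,h),a=cv2.minAreaRect(np.argwhere(s["pixels"])[:,::-1].astype(np.float32))
        b=cv2.boxPoints((c,(w,h),a)); 
        if np.linalg.norm(b[0]-b[1])>np.linalg.norm(b[1]-b[2]): b=np.roll(b,-1,0)
        e1=ray(p,*((b[0]+b[1])/2),z);e2=ray(p,*((b[2]+b[3])/2),z)
        m=ray(p,*np.argwhere(s["pixels"])[:,::-1].mean(0),z)
        print("bar",round(s["conf"],2),"mid",m[:2].round(3),"ends",e1[:2].round(3),e2[:2].round(3),"len",round(np.linalg.norm(e1-e2),3))
def save(p,n): cv2.imwrite("pics/"+n+".png",p["frame"][:,:,::-1])
E
python3 - <<'E'
from h import *
for n in("top","scene"):
    p=eyes.snapshot(n); save(p,n+"0"); print(n); bars(p)
    for o,z in(("tray",0),("vial",.026),("dish",.016),("beaker",.035)):
        for s in finder.silhouettes(p,o)[:2]:
            u,v,w,h=s["box"]
            print(o,round(s["conf"],2),np.round(s["box"]),ray(p,u,v,z)[:2].round(3),ray(p,u-w/2,v-h/2,z)[:2].round(3),ray(p,u+w/2,v+h/2,z)[:2].round(3))
o=robot.get_obs();print(o["tool_pos"],o["ee_rot"],o["width"],o["time"])
E
```

```text
top
tray 0.76 [378. 172.  69.  45.] [ 0.614 -0.332] [ 0.687 -0.229] [ 0.542 -0.433]
vial 0.45 [222. 232.  10.   7.] [0.442 0.134] [0.452 0.149] [0.432 0.118]
dish 0.66 [274. 227.  28.  34.] [ 0.455 -0.016] [0.507 0.025] [ 0.404 -0.056]
beaker 0.91 [444. 218.  22.  21.] [ 0.466 -0.512] [ 0.497 -0.483] [ 0.435 -0.541]
scene
bar 0.36 mid [ 0.481 -0.359] ends [ 0.487 -0.375] [ 0.473 -0.344] len 0.034
tray 0.7 [378. 216.  90.  58.] [ 0.613 -0.328] [ 0.659 -0.174] [ 0.571 -0.464]
dish 0.73 [246. 215.  29.  30.] [ 0.454 -0.014] [0.482 0.051] [ 0.428 -0.075]
dish 0.43 [317. 236.   6.  13.] [ 0.473 -0.215] [ 0.488 -0.2  ] [ 0.458 -0.231]
beaker 0.93 [431. 277.  28.  34.] [ 0.466 -0.51 ] [ 0.497 -0.467] [ 0.437 -0.55 ]
[0.14978255 0.52923982 0.19955399] [ 3.14142993e+00 -6.28917173e-06  2.86579520e+00] 0.09427773033313343 0.6
```

View pics/top0.png

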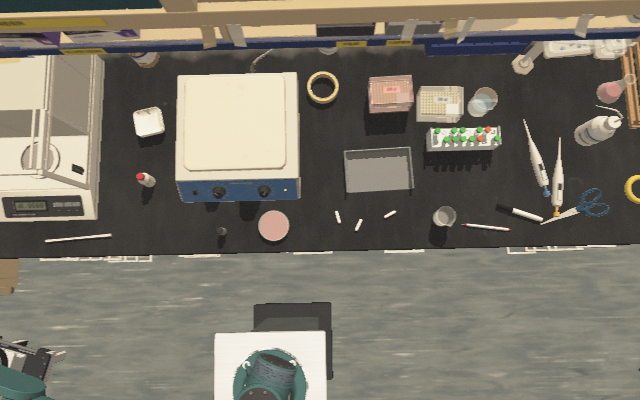

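View pics/scene0.png

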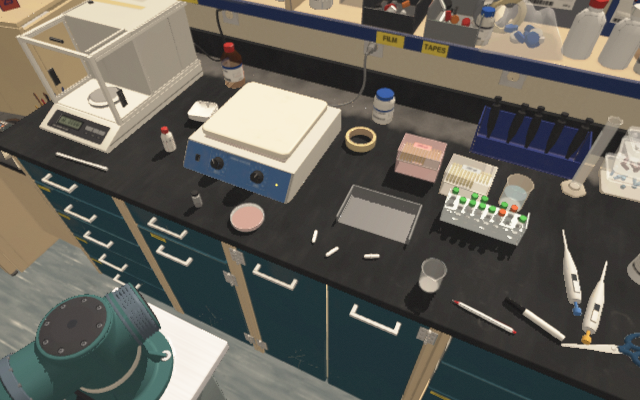

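The pictures show the bars at top-view pixels (338,216), (359,225) and (390,214). The tray spans about (344–413, 148–194) with its open side towards the robot. I'll measure the bars by brightness, since the network missed them.

```bash
cat >> h.py <<'E'
def white(p,box,z=0.005,th=150):
    x0,y0,x1,y1=box; g=p["frame"][y0:y1,x0:x1].min(2)
    n,l,st,c=cv2.connectedComponentsWithStats((g>th).astype(np.uint8),connectivity=8)
    for i in range(1,n):
        if st[i,4]<12 or st[i,4]>200: continue
        q=np.argwhere(l==i)[:,::-1]+[x0,y0]
        P=np.array([ray(p,u,v,z)[:2] for u,v in q]); m=P.mean(0)
        w,V=np.linalg.eigh(np.cov((P-m).T)); d=V[:,1]; L=np.ptp(P@d)
        print("bar px",q.mean(0).round(1),"mid",m.round(3),"angle(dir of long axis from +x)",round(np.degrees(np.arctan2(d[1],d[0]))%180),"len",round(L,3),"n",len(q))
E
python3 - <<'E'
from h import *
p=eyes.snapshot("top"); white(p,(325,200,405,236))
t=cv2.resize(p["frame"][140:245,200:460],None,fx=3,fy=3,interpolation=cv2.INTER_CUBIC)
cv2.imwrite("pics/c1.png",t[:,:,::-1])
q=eyes.snapshot("scene"); white(q,(300,225,390,265))
for n,P in(("top",p),("scene",q)):
  s=finder.silhouettes(P,"tray")
  if s:
    c=cv2.findContours(s[0]["pixels"].astype(np.uint8),0,2)[0]; c=max(c,key=cv2.contourArea)
    a=cv2.approxPolyDP(cv2.convexHull(c),4,True)[:,0]
    for u,v in a: print(n,u,v,"z0",ray(P,u,v,0)[:2].round(3),"z25",ray(P,u,v,.025)[:2].round(3))
  for s in finder.silhouettes(P,"vial")[:3]: print("vial",s["conf"],s["box"],ray(P,s["box"][0],s["box"][1],.026)[:2])
print("hotplate corner top", ray(p,299,201,.092), ray(p,299,181,.092))
E
```

```text
bar px [337.5 216.4] mid [ 0.482 -0.205] angle(dir of long axis from +x) 16 len 0.036 n 39
bar px [389.6 213.5] mid [ 0.487 -0.359] angle(dir of long axis from +x) 115 len 0.036 n 31
bar px [358.3 224.3] mid [ 0.458 -0.265] angle(dir of long axis from +x) 153 len 0.036 n 38
bar px [314.2 235.7] mid [ 0.478 -0.204] angle(dir of long axis from +x) 15 len 0.037 n 39
bar px [331.5 250.9] mid [ 0.454 -0.264] angle(dir of long axis from +x) 154 len 0.037 n 47
bar px [371.3 255. ] mid [ 0.484 -0.359] angle(dir of long axis from +x) 117 len 0.035 n 43
top 408 147 z0 [ 0.689 -0.424] z25 [ 0.683 -0.42 ]
top 411 188 z0 [ 0.563 -0.427] z25 [ 0.559 -0.423]
top 346 190 z0 [ 0.562 -0.232] z25 [ 0.558 -0.231]
top 344 152 z0 [ 0.679 -0.23 ] z25 [ 0.673 -0.229]
scene 353 185 z0 [ 0.692 -0.223] z25 [ 0.669 -0.231]
scene 419 205 z0 [ 0.698 -0.416] z25 [ 0.675 -0.419]
scene 407 243 z0 [ 0.561 -0.426] z25 [ 0.542 -0.429]
scene 337 220 z0 [ 0.554 -0.234] z25 [ 0.535 -0.242]
vial 0.72 [197.6, 198.3, 10.5, 16.4] [0.44341503 0.13254276]
hotplate corner top [ 0.51911854 -0.09645164  0.092     ] [ 0.57599193 -0.09733248  0.092     ]
```

View pics/c1.png

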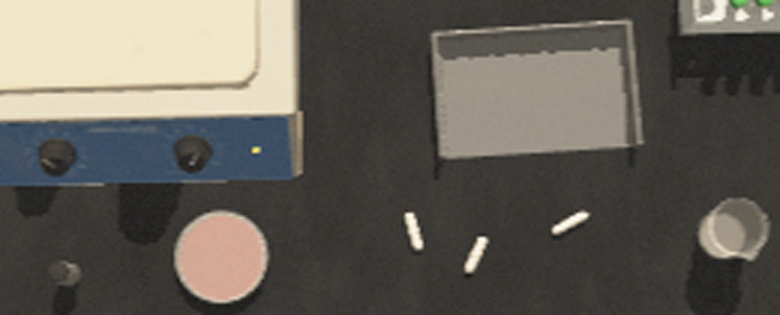

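```bash
cat >> h.py <<'E'
def to(x,y,yaw,z=None):
    o=robot.get_obs(); T=np.array(o["tool_pos"]); a=o["ee_rot"][2]; d=np.array([x,y])-T[:2]
    print("t",o["time"],"tcp",T.round(4),"yaw",round(np.degrees(a),1),"q6",round(o["joint_positions"][5],2))
    print("go cm x %.2f y %.2f z %.2f"%(100*(np.cos(a)*d[0]+np.sin(a)*d[1]),100*(np.sin(a)*d[0]-np.cos(a)*d[1]),0 if z is None else 100*(T[2]-z)),"spin %.1f"%(-((yaw-np.degrees(a)+180)%360-180)))
E
python3 - <<'E'
from h import *
to(.471,-.171,105.5,.0175)
p=eyes.snapshot("top")
for c in((347,192.7),(411.3,189)): print(ray(p,*c,0.001))
for c in((344,151.3),(410,146.7),(414,187.7)): print(ray(p,*c,0.025))
E
```

```text
t 0.9 tcp [0.1498 0.5292 0.1995] yaw 164.2 q6 -0.1
go cm x -49.98 y -58.63 z 18.20 spin 58.7
[ 0.55341877 -0.23508849  0.001     ]
[ 0.55976347 -0.42773357  0.001     ]
[ 0.6749371  -0.22897899  0.025     ]
[ 0.68373031 -0.42603193  0.025     ]
[ 0.55958484 -0.43155799  0.025     ]
```

{"method": "play_rows", "body": {"rows": [{"linear": [-2.5,-2.93,0],"spin": 0},{"linear": [-2.5,-2.93,0],"spin": 0},{"linear": [-2.5,-2.93,0],"spin": 0},{"linear": [-2.5,-2.93,0],"spin": 0},{"linear": [-2.5,-2.93,0],"spin": 0},{"linear": [-2.5,-2.93,0],"spin": 0},{"linear": [-2.5,-2.93,0],"spin": 0},{"linear": [-2.5,-2.93,0],"spin": 0},{"linear": [-2.5,-2.93,0],"spin": 0},{"linear": [-2.5,-2.93,0],"spin": 0},{"linear": [-2.5,-2.93,0],"spin": 0},{"linear": [-2.5,-2.93,0],"spin": 0}], "claw": 2.4}}

```text
time: 1.95
tool_pos: [0.343, 0.1075, 0.1999]
ee_rot: [3.141, 0.002, 2.866]
wrist_force: [1.3, 1.0, -0.3]
width: 0.0243
```

{"method": "play_rows", "body": {"rows": [{"linear": [-2.5,-2.93,0],"spin": 0},{"linear": [-2.5,-2.93,0],"spin": 0},{"linear": [-2.5,-2.93,0],"spin": 0},{"linear": [-2.5,-2.93,0],"spin": 0},{"linear": [-2.5,-2.93,0],"spin": 0},{"linear": [-2.5,-2.93,0],"spin": 0},{"linear": [-2.5,-2.93,0],"spin": 0},{"linear": [-2.4,-2.9,0],"spin": 0},{"linear": [0,0,0],"spin": 6.5},{"linear": [0,0,0],"spin": 6.5},{"linear": [0,0,0],"spin": 6.5},{"linear": [0,0,0],"spin": 6.5}]}}

```text
time: 2.95
tool_pos: [0.4704, -0.1707, 0.1993]
ee_rot: [-3.142, -0.0, 2.405]
wrist_force: [-0.4, 0.1, -0.2]
width: 0.0236
```

{"method": "play_rows", "body": {"rows": [{"linear": [0,0,1],"spin": 6.5},{"linear": [0,0,1],"spin": 6.5},{"linear": [0,0,1],"spin": 6.5},{"linear": [0,0,2],"spin": 6.5},{"linear": [0,0,2],"spin": 6.5},{"linear": [0,0,2],"spin": 0},{"linear": [0,0,2],"spin": 0},{"linear": [0,0,0],"spin": 0}]}}

```text
time: 3.62
tool_pos: [0.4675, -0.1688, 0.085]
ee_rot: [-3.135, -0.006, 1.845]
wrist_force: [0.5, -0.9, -0.3]
width: 0.0238
```

```bash
python3 - <<'E'
from h import *
to(.471,-.171,105.5,.0175); print(robot.get_obs()["width"])
E
```

```text
t 3.6167 tcp [ 0.4675 -0.1688  0.085 ] yaw 105.7 q6 -0.73
go cm x -0.30 y 0.28 z 6.75 spin 0.2
0.023837536724492087
```

{"method": "play_rows", "body": {"rows": [{"linear": [-0.3,0.2,1.5],"spin": 0},{"linear": [0,0,1.5],"spin": 0},{"linear": [0,0,1.5],"spin": 0},{"linear": [0,0,1],"spin": 0},{"linear": [0,0,0.5],"spin": 0},{"linear": [0,0,0.3],"spin": 0},{"linear": [0,0,0],"spin": 0},{"linear": [0,0,0],"spin": 0},{"linear": [0,0,0],"spin": 0}]}}

```text
time: 4.37
tool_pos: [0.4739, -0.1729, 0.0276]
ee_rot: [3.14, 0.001, 1.845]
wrist_force: [0.4, 0.4, 0.5]
width: 0.024
```

```bash
python3 - <<'E'
from h import *
to(.471,-.171,105.5,.0175)
E
```

```text
t 4.3667 tcp [ 0.4739 -0.1729  0.0276] yaw 105.7 q6 -0.74
go cm x 0.26 y -0.23 z 1.01 spin 0.2
```

{"method": "play_rows", "body": {"rows": [{"linear": [0.2,-0.2,0.5],"spin": 0},{"linear": [0,0,0.4],"spin": 0},{"linear": [0,0,0.1],"spin": 0},{"linear": [0,0,0],"spin": 0},{"linear": [-0.6,0,0],"spin": 0},{"linear": [-0.6,0,0],"spin": 0},{"linear": [-0.6,0,0],"spin": 0},{"linear": [-0.4,0,0],"spin": 0},{"linear": [-0.4,0,0],"spin": 0},{"linear": [0,0,0],"spin": 0},{"linear": [0,0,0],"spin": 0}]}}

```text
time: 5.28
tool_pos: [0.4778, -0.1965, 0.0164]
ee_rot: [3.142, -0.0, 1.844]
wrist_force: [1.0, 0.2, -0.1]
width: 0.0243
```

```bash
python3 - <<'E'
from h import *
to(.471,-.171,105.5,.0175)
p=eyes.snapshot("top"); white(p,(325,200,405,236))
q=eyes.snapshot("scene"); white(q,(300,225,390,265))
cv2.imwrite("pics/a.png",np.vstack([cv2.resize(x,None,fx=3,fy=3)for x in(p["frame"][150:240,270:430],q["frame"][180:270,270:430])])[:,:,::-1])
E
```

```text
t 5.2833 tcp [ 0.4778 -0.1965  0.0164] yaw 105.7 q6 -0.77
go cm x 2.64 y 0.04 z -0.11 spin 0.2
bar px [389.6 213.5] mid [ 0.487 -0.359] angle(dir of long axis from +x) 115 len 0.036 n 31
bar px [358.2 224.3] mid [ 0.457 -0.265] angle(dir of long axis from +x) 154 len 0.036 n 37
bar px [313.8 236.4] mid [ 0.476 -0.204] angle(dir of long axis from +x) 20 len 0.029 n 40
bar px [331.6 251. ] mid [ 0.454 -0.265] angle(dir of long axis from +x) 154 len 0.037 n 53
bar px [371.  255.4] mid [ 0.483 -0.358] angle(dir of long axis from +x) 118 len 0.037 n 54
```

View pics/a.png

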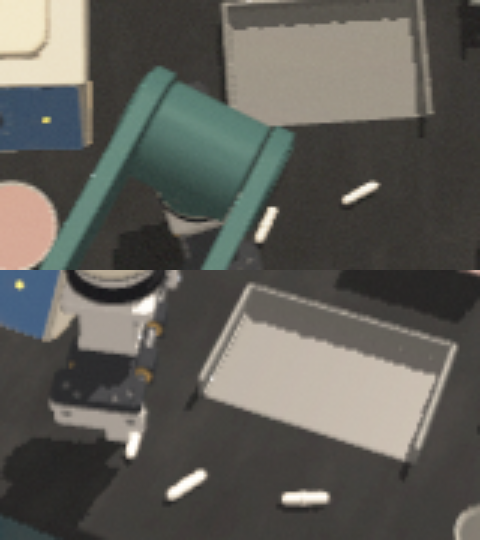

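The top crop shows the bar hidden under the arm. The scene crop shows bar 1 at the fingertips around (314,236), touching or nearly so. Next is the curved push.

{"method": "play_rows", "body": {"rows": [{"linear": [-0.4,-0.06,-0.1],"spin": -2.5},{"linear": [-0.82,-0.11,0],"spin": -5},{"linear": [-0.82,-0.11,0],"spin": -5},{"linear": [-0.82,-0.11,0],"spin": -5},{"linear": [-0.82,-0.11,0],"spin": -5},{"linear": [-0.82,-0.11,0],"spin": -5},{"linear": [-0.82,-0.11,0],"spin": -5},{"linear": [-0.82,-0.11,0],"spin": -5},{"linear": [-0.4,-0.06,0],"spin": -2.5},{"linear": [0,0,0],"spin": 0}]}}

```text
time: 6.22
tool_pos: [0.5062, -0.2549, 0.0175]
ee_rot: [3.141, 0.0, 2.543]
wrist_force: [-0.6, -0.1, -0.3]
width: 0.024
```

```bash
python3 - <<'E'
from h import *
to(.471,-.171,180,.0175)
q=eyes.snapshot("scene"); white(q,(300,195,395,265))
E
```

```text
t 6.2167 tcp [ 0.5062 -0.2549  0.0175] yaw 145.7 q6 -1.54
go cm x 7.63 y 4.95 z -0.00 spin -34.3
bar px [314.3 235.7] mid [ 0.478 -0.204] angle(dir of long axis from +x) 15 len 0.037 n 43
bar px [331.9 251.2] mid [ 0.453 -0.266] angle(dir of long axis from +x) 153 len 0.037 n 40
bar px [371.2 255.4] mid [ 0.483 -0.359] angle(dir of long axis from +x) 117 len 0.037 n 56
```

```bash
python3 - <<'E'
from h import *
print(robot.nose_length, robot.get_obs()["joint_positions"])
q=eyes.snapshot("scene");p=eyes.snapshot("top")
print(proj(q,robot.get_obs()["tool_pos"]))
cv2.imwrite("pics/b.png",np.hstack([cv2.resize(x,None,fx=4,fy=4)for x in(p["frame"][140:240,310:410],q["frame"][175:275,295:395])])[:,:,::-1])
E
```

```text
0.014 [-5.66383008e-01  2.28222396e-01  1.58115328e+00  2.02219632e-04
  1.33246170e+00 -1.53756186e+00]
(np.float64(336.3846936177834), np.float64(231.65398604534428))
```

View pics/b.png

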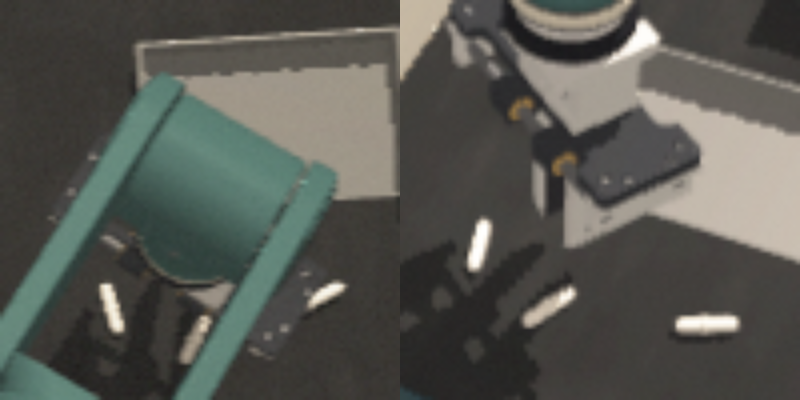

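```bash
python3 - <<'E'
from h import *
q=eyes.snapshot("scene"); o=robot.get_obs(); T=np.array(o["tool_pos"]); a=o["ee_rot"][2]
R=cv2.Rodrigues(np.array(q["rvec"],float))[0]; print("cam",-R.T@np.array(q["tvec"],float).ravel())
X=np.array([np.cos(a),np.sin(a),0]);Y=np.array([np.sin(a),-np.cos(a),0])
im=cv2.resize(q["frame"][175:275,285:405],None,fx=6,fy=6,interpolation=cv2.INTER_NEAREST)[:,:,::-1].copy()
for s,col in((1,(0,0,255)),(-1,(0,255,0))):
  for z in(.0035,.03):
    pts=[]
    for x,y in((-.008,.012),(.008,.012),(.008,.0245),(-.008,.0245)):
      P=T+X*x+Y*y*s; P[2]=z; u,v=proj(q,P); pts.append([(u-285+.5)*6,(v-175+.5)*6])
    cv2.polylines(im,[np.int32(pts)],True,col,1)
for z,col in((.116,(255,255,0)),):
    pts=[]
    for x,y in((-.0375,.0885),(.0375,.0885),(.0375,-.0885),(-.0375,-.0885)):
      P=T+X*x+Y*y; P[2]=T[2]-.005+.078; P[2]=T[2]+.083;u,v=proj(q,P); pts.append([(u-285+.5)*6,(v-175+.5)*6])
    cv2.polylines(im,[np.int32(pts)],True,col,1)
cv2.imwrite("pics/d.png",im)
E
```

```text
cam [-0.10490771 -0.51459517  0.87419406]
```

View pics/d.png

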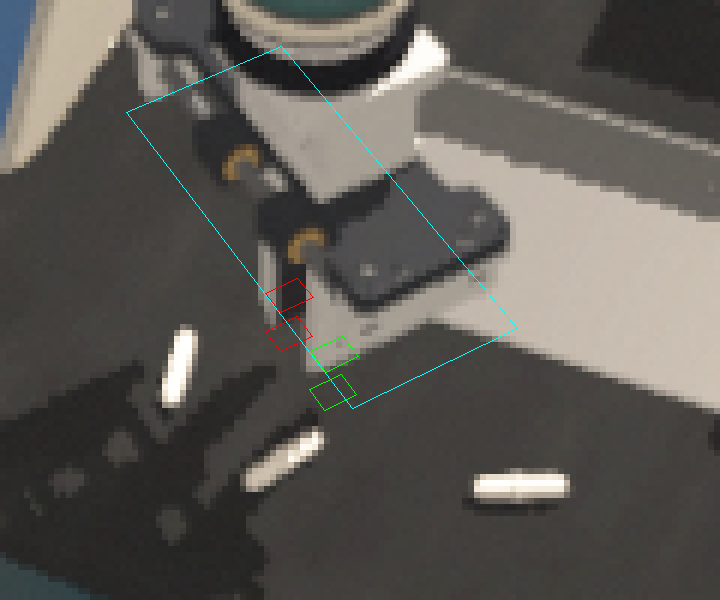

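The projected fingertips (red and green) fall about 4 px below the real ones. Bar 1 also didn't move. So the tips are really about 15 mm higher than nominal. I'll lower gently over bare bench and watch the force.

{"method": "play_rows", "body": {"rows": [{"linear": [0,0,0.2],"spin": 0},{"linear": [0,0,0.2],"spin": 0},{"linear": [0,0,0],"spin": 0},{"linear": [0,0,0],"spin": 0}]}}

```text
time: 6.75
tool_pos: [0.5054, -0.2543, 0.0132]
ee_rot: [3.142, -0.001, 2.543]
wrist_force: [0.0, -0.7, -0.5]
width: 0.024
```

```bash
cat >> h.py <<'E'
def fing(q,name,dz=0,u0=285,v0=175):
    o=robot.get_obs(); T=np.array(o["tool_pos"]); a=o["ee_rot"][2]
    X=np.array([np.cos(a),np.sin(a),0]);Y=np.array([np.sin(a),-np.cos(a),0]); w=o["width"]/2
    im=cv2.resize(q["frame"][v0:v0+100,u0:u0+120],None,fx=6,fy=6,interpolation=cv2.INTER_NEAREST)[:,:,::-1].copy()
    for s,col in((1,(0,0,255)),(-1,(0,255,0))):
        pts=[]
        for x,y in((-.008,w),(.008,w),(.008,w+.0125),(-.008,w+.0125)):
            P=T+X*x+Y*y*s; P[2]=T[2]-.014+dz; u,v=proj(q,P); pts.append([(u-u0+.5)*6,(v-v0+.5)*6])
        cv2.polylines(im,[np.int32(pts)],True,col,1)
    cv2.imwrite("pics/"+name+".png",im)
E
python3 - <<'E'
from h import *
o=robot.get_obs();print(o["tool_pos"],o["wrist_force"])
E
```

```text
[ 0.50541477 -0.25431444  0.01315964] [ 0.03878009 -0.68650729 -0.45589219]
```

{"method": "play_rows", "body": {"rows": [{"linear": [0,0,0.2],"spin": 0},{"linear": [0,0,0.2],"spin": 0},{"linear": [0,0,0],"spin": 0},{"linear": [0,0,0],"spin": 0}]}}

```text
time: 7.08
tool_pos: [0.5055, -0.2544, 0.0092]
ee_rot: [3.142, -0.001, 2.543]
wrist_force: [0.5, 0.9, 0.6]
width: 0.0242
```

{"method": "play_rows", "body": {"rows": [{"linear": [0,0,0.2],"spin": 0},{"linear": [0,0,0.1],"spin": 0},{"linear": [0,0,0],"spin": 0},{"linear": [0,0,0],"spin": 0}]}}

```text
time: 7.42
tool_pos: [0.5056, -0.2545, 0.0063]
ee_rot: [3.141, -0.0, 2.543]
wrist_force: [1.2, 0.1, 0.7]
width: 0.0244
```

{"method": "play_rows", "body": {"rows": [{"linear": [0,0,0.2],"spin": 0},{"linear": [0,0,0],"spin": 0},{"linear": [0,0,0],"spin": 0}]}}

```text
time: 7.67
tool_pos: [0.5056, -0.2545, 0.0043]
ee_rot: [3.142, -0.0, 2.543]
wrist_force: [0.5, 0.1, -0.5]
width: 0.024
```

{"method": "play_rows", "body": {"rows": [{"linear": [0,0,0.2],"spin": 0},{"linear": [0,0,0],"spin": 0},{"linear": [0,0,0],"spin": 0}]}}

```text
time: 7.92
tool_pos: [0.5056, -0.2545, 0.0023]
ee_rot: [3.142, -0.0, 2.543]
wrist_force: [-0.8, 0.4, 0.5]
width: 0.024
```

```bash
python3 - <<'E'
from h import *
q=eyes.snapshot("scene"); fing(q,"e",0.012)
o=robot.get_obs();print(o["time"],o["tool_pos"],o["wrist_force"]);white(q,(300,195,395,265))
E
```

```text
7.9667 [ 0.50565054 -0.25449613  0.0023439 ] [ 1.03566203 -0.16358233  0.68673875]
bar px [337.8 197.3] mid [ 0.626 -0.204] angle(dir of long axis from +x) 128 len 0.053 n 48
bar px [314.4 235.5] mid [ 0.479 -0.204] angle(dir of long axis from +x) 14 len 0.037 n 41
bar px [331.9 251.2] mid [ 0.453 -0.266] angle(dir of long axis from +x) 153 len 0.037 n 40
bar px [371.  255.4] mid [ 0.483 -0.358] angle(dir of long axis from +x) 118 len 0.037 n 54
```

View pics/e.png

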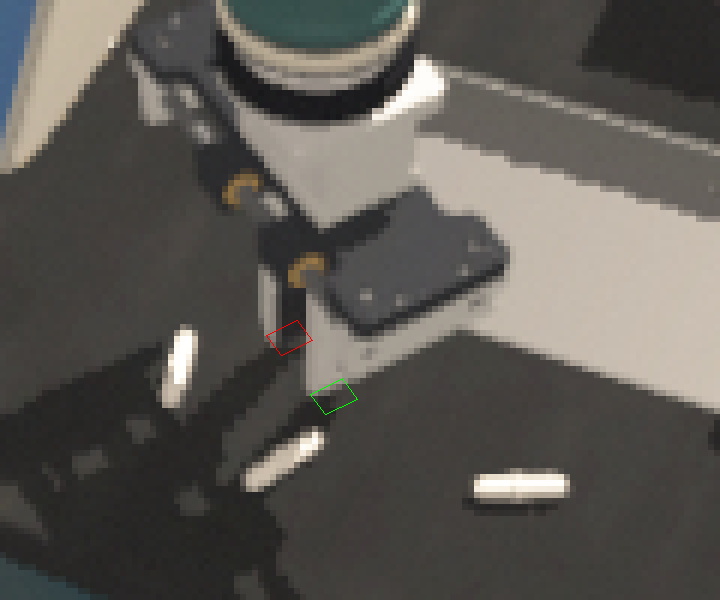

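The tips still sit a little above the bench, with a shadow gap at about (330,395) in the crop. Going on down.

{"method": "play_rows", "body": {"rows": [{"linear": [0,0,0.15],"spin": 0},{"linear": [0,0,0],"spin": 0},{"linear": [0,0,0],"spin": 0}]}}

```text
time: 8.22
tool_pos: [0.5056, -0.2545, 0.0008]
ee_rot: [3.142, -0.0, 2.543]
wrist_force: [0.0, -0.1, 0.2]
width: 0.024
```

{"method": "play_rows", "body": {"rows": [{"linear": [0,0,0.15],"spin": 0},{"linear": [0,0,0],"spin": 0},{"linear": [0,0,0],"spin": 0}]}}

```text
time: 8.47
tool_pos: [0.5056, -0.2545, -0.0007]
ee_rot: [3.142, -0.0, 2.543]
wrist_force: [0.4, 0.3, -0.4]
width: 0.024
```

{"method": "play_rows", "body": {"rows": [{"linear": [0,0,0.15],"spin": 0},{"linear": [0,0,0],"spin": 0},{"linear": [0,0,0],"spin": 0}]}}

```text
time: 8.72
tool_pos: [0.5056, -0.2545, -0.0022]
ee_rot: [3.141, -0.0, 2.543]
wrist_force: [-0.6, -0.2, -0.5]
width: 0.0241
```

{"method": "play_rows", "body": {"rows": [{"linear": [0,0,0.1],"spin": 0},{"linear": [0,0,0],"spin": 0},{"linear": [0,0,0],"spin": 0}]}}

```text
time: 8.97
tool_pos: [0.5056, -0.2545, -0.0031]
ee_rot: [3.141, -0.0, 2.543]
wrist_force: [1.0, -0.5, 0.5]
width: 0.0237
```

{"method": "play_rows", "body": {"rows": [{"linear": [0,0,0.1],"spin": 0},{"linear": [0,0,0],"spin": 0},{"linear": [0,0,0],"spin": 0}]}}

```text
time: 9.22
tool_pos: [0.5057, -0.2545, -0.0041]
ee_rot: [3.141, -0.0, 2.543]
wrist_force: [-0.1, -0.2, 0.3]
width: 0.0237
```

{"method": "play_rows", "body": {"rows": [{"linear": [0,0,0.1],"spin": 0},{"linear": [0,0,0],"spin": 0},{"linear": [0,0,0],"spin": 0}]}}

```text
time: 9.47
tool_pos: [0.5056, -0.2545, -0.0051]
ee_rot: [3.141, -0.0, 2.543]
wrist_force: [-0.1, 0.4, -0.3]
width: 0.0239
```

{"method": "play_rows", "body": {"rows": [{"linear": [0,0,0.1],"spin": 0},{"linear": [0,0,0],"spin": 0},{"linear": [0,0,0],"spin": 0}]}}

```text
time: 9.72
tool_pos: [0.5059, -0.2546, -0.0057]
ee_rot: [3.141, 0.0, 2.543]
wrist_force: [-0.8, 0.2, 2.1]
width: 0.024
```

{"method": "play_rows", "body": {"rows": [{"linear": [0,0,0.1],"spin": 0},{"linear": [0,0,0],"spin": 0},{"linear": [0,0,0],"spin": 0}]}}

```text
time: 9.97
tool_pos: [0.5059, -0.2547, -0.0057]
ee_rot: [3.142, 0.001, 2.543]
wrist_force: [-2.2, 2.0, 6.5]
width: 0.0241
```

```bash
python3 - <<'E'
from h import *
q=eyes.snapshot("scene"); fing(q,"f",0.020)
o=robot.get_obs();print(o["time"],o["tool_pos"],o["wrist_force"])
E
```

```text
10.0167 [ 0.50591053 -0.2546696  -0.0056976 ] [-2.20668186  0.79513574  6.37829873]
```

View pics/f.png

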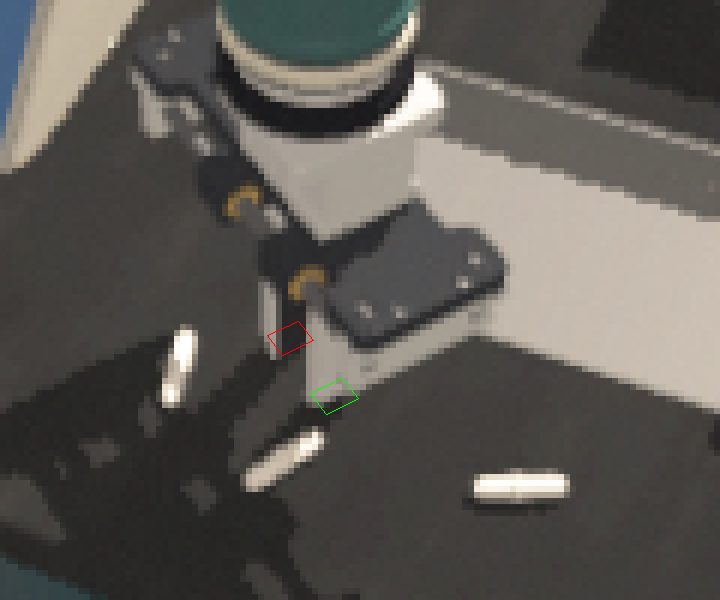

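Bench contact came at TCP z = −0.0056, which puts the tips 19.6 mm below nominal height rather than 14 mm. The working height is therefore TCP z ≈ −0.0025. I'll go back to bar 1.

{"method": "play_rows", "body": {"rows": [{"linear": [0,0,-1.5],"spin": 0},{"linear": [0,0,-1.5],"spin": 0},{"linear": [0,0,-1],"spin": 5},{"linear": [0,0,0],"spin": 5},{"linear": [0,0,0],"spin": 5},{"linear": [0,0,0],"spin": 5},{"linear": [0,0,0],"spin": 5},{"linear": [0,0,0],"spin": 5},{"linear": [0,0,0],"spin": 5},{"linear": [0,0,0],"spin": 5},{"linear": [0,0,0],"spin": 0},{"linear": [0,0,0],"spin": 0}]}}

```text
time: 11.02
tool_pos: [0.5056, -0.2545, 0.0326]
ee_rot: [-3.141, -0.0, 1.847]
wrist_force: [0.3, -0.2, 0.4]
width: 0.0239
```

```bash
python3 - <<'E'
from h import *
to(.470,-.171,105,-.0025)
E
```

```text
t 11.0167 tcp [ 0.5056 -0.2545  0.0326] yaw 105.8 q6 -0.84
go cm x 9.00 y -1.15 z 3.51 spin 0.8
```

{"method": "play_rows", "body": {"rows": [{"linear": [2,-0.25,0],"spin": 0.8},{"linear": [3,-0.4,0],"spin": 0},{"linear": [3,-0.4,0],"spin": 0},{"linear": [1,-0.1,0.5],"spin": 0},{"linear": [0,0,1],"spin": 0},{"linear": [0,0,1],"spin": 0},{"linear": [0,0,0.6],"spin": 0},{"linear": [0,0,0.4],"spin": 0},{"linear": [0,0,0],"spin": 0},{"linear": [0,0,0],"spin": 0}]}}

```text
time: 11.85
tool_pos: [0.4712, -0.1713, -0.0027]
ee_rot: [-3.141, -0.001, 1.83]
wrist_force: [-0.4, -0.5, -0.1]
width: 0.0239
```

{"method": "play_rows", "body": {"rows": [{"linear": [-0.6,0,0],"spin": 0},{"linear": [-0.6,0,0],"spin": 0},{"linear": [-0.6,0,0],"spin": 0},{"linear": [-0.5,0,0],"spin": 0},{"linear": [-0.4,0,0],"spin": 0},{"linear": [-0.4,0,0],"spin": 0},{"linear": [0,0,0],"spin": 0},{"linear": [0,0,0],"spin": 0}]}}

```text
time: 12.52
tool_pos: [0.4791, -0.2008, -0.0021]
ee_rot: [-3.142, -0.0, 1.83]
wrist_force: [0.5, -0.5, -0.3]
width: 0.0237
```

```bash
python3 - <<'E'
from h import *
to(.470,-.171,105,-.0025)
q=eyes.snapshot("scene"); white(q,(300,225,395,265))
E
```

```text
t 12.5167 tcp [ 0.4791 -0.2008 -0.0021] yaw 104.9 q6 -0.77
go cm x 3.11 y -0.12 z 0.04 spin -0.1
bar px [319.1 235.9] mid [ 0.483 -0.216] angle(dir of long axis from +x) 16 len 0.039 n 36
bar px [331.6 251. ] mid [ 0.454 -0.265] angle(dir of long axis from +x) 154 len 0.037 n 53
bar px [371.1 255.3] mid [ 0.483 -0.358] angle(dir of long axis from +x) 118 len 0.037 n 52
```

Bar 1 is now being pushed squarely. Starting the arc.

{"method": "play_rows", "body": {"rows": [{"linear": [-0.4,-0.06,0],"spin": -2.5},{"linear": [-0.8,-0.11,0],"spin": -5},{"linear": [-0.8,-0.11,0],"spin": -5},{"linear": [-0.8,-0.11,0],"spin": -5},{"linear": [-0.8,-0.11,0],"spin": -5},{"linear": [-0.8,-0.11,0],"spin": -5},{"linear": [-0.8,-0.11,0],"spin": -5},{"linear": [-0.8,-0.11,0],"spin": -5},{"linear": [-0.8,-0.11,0],"spin": -5},{"linear": [-0.4,-0.06,0],"spin": -2.5},{"linear": [0,0,0],"spin": 0}]}}

```text
time: 13.48
tool_pos: [0.5119, -0.2639, -0.0021]
ee_rot: [3.142, 0.0, 2.617]
wrist_force: [0.3, -0.1, -0.3]
width: 0.024
```

```bash
python3 - <<'E'
from h import *
to(.600,-.28,180,-.0025)
q=eyes.snapshot("scene"); white(q,(300,225,395,265))
E
```

```text
t 13.4833 tcp [ 0.5119 -0.2639 -0.0021] yaw 149.9 q6 -1.62
go cm x -8.43 y 3.02 z 0.04 spin -30.1
bar px [331.3 251.5] mid [ 0.452 -0.264] angle(dir of long axis from +x) 152 len 0.035 n 39
bar px [371.1 255.4] mid [ 0.483 -0.358] angle(dir of long axis from +x) 118 len 0.037 n 55
```

{"method": "play_rows", "body": {"rows": [{"linear": [-0.5,-0.11,0],"spin": -5},{"linear": [-0.8,-0.11,0],"spin": -5},{"linear": [-0.8,-0.11,0],"spin": -5},{"linear": [-0.8,-0.11,0],"spin": -5},{"linear": [-0.8,-0.11,0],"spin": -5},{"linear": [-0.8,-0.11,0],"spin": -5},{"linear": [-0.8,0,0],"spin": 0},{"linear": [-0.8,0,0],"spin": 0},{"linear": [-0.8,0,0],"spin": 0},{"linear": [-0.8,0,0],"spin": 0},{"linear": [-0.8,0,0],"spin": 0},{"linear": [-0.5,0,0],"spin": 0}]}}

```text
time: 14.53
tool_pos: [0.5982, -0.2826, -0.0021]
ee_rot: [3.142, 0.0, 3.14]
wrist_force: [0.2, -0.7, 0.3]
width: 0.0238
```

{"method": "play_rows", "body": {"rows": [{"linear": [0,0,0],"spin": 0},{"linear": [1,0,0],"spin": 0},{"linear": [1,0,-1],"spin": 0},{"linear": [0,0,-3],"spin": 0},{"linear": [0,0,-3],"spin": 0},{"linear": [1,0,0],"spin": 7},{"linear": [3,0,0],"spin": 7},{"linear": [3,0,0],"spin": 7},{"linear": [3,0,0],"spin": 7}]}}

```text
time: 15.28
tool_pos: [0.4789, -0.2612, 0.068]
ee_rot: [-3.141, 0.0, 2.644]
wrist_force: [-1.1, -0.3, -0.1]
width: 0.024
```

```bash
python3 - <<'E'
from h import *
to(.440,-.294,63,.06)
q=eyes.snapshot("scene"); white(q,(340,190,422,265))
p=eyes.snapshot("top"); white(p,(345,160,412,194),th=185)
E
```

```text
t 15.2833 tcp [ 0.4789 -0.2612  0.068 ] yaw 151.5 q6 -1.68
go cm x 1.86 y -4.74 z 0.80 spin 88.5
bar px [414.9 221.5] mid [ 0.634 -0.424] angle(dir of long axis from +x) 2 len 0.122 n 49
bar px [371.  255.3] mid [ 0.483 -0.358] angle(dir of long axis from +x) 119 len 0.037 n 53
bar px [364.8 170.6] mid [ 0.619 -0.29 ] angle(dir of long axis from +x) 87 len 0.024 n 15
```

Bar 1 now shows inside the tray at about (0.62, −0.29). On to bar 2.

{"method": "play_rows", "body": {"rows": [{"linear": [1,-2.3,0],"spin": 0},{"linear": [0.9,-2.4,0],"spin": 0},{"linear": [0,0,0],"spin": 7},{"linear": [0,0,0],"spin": 7},{"linear": [0,0,0],"spin": 7},{"linear": [0,0,0],"spin": 7},{"linear": [0,0,0],"spin": 7},{"linear": [0,0,0],"spin": 7},{"linear": [0,0,0],"spin": 7},{"linear": [0,0,0],"spin": 7},{"linear": [0,0,0],"spin": 7},{"linear": [0,0,0],"spin": 7}]}}

```text
time: 16.38
tool_pos: [0.4423, -0.294, 0.0684]
ee_rot: [3.14, 0.001, 1.425]
wrist_force: [0.1, -1.2, 0.9]
width: 0.0244
```

{"method": "play_rows", "body": {"rows": [{"linear": [0,0,0],"spin": 7},{"linear": [0,0,0],"spin": 7},{"linear": [0,0,0],"spin": 4},{"linear": [0,0,0],"spin": 0},{"linear": [0,0,0],"spin": 0}]}}

```text
time: 16.8
tool_pos: [0.442, -0.2939, 0.0682]
ee_rot: [3.141, 0.0, 1.118]
wrist_force: [-0.1, 0.2, -0.3]
width: 0.024
```

```bash
python3 - <<'E'
from h import *
to(.4394,-.296,63.5,-.0025)
q=eyes.snapshot("scene"); white(q,(300,190,395,265))
E
```

```text
t 16.8 tcp [ 0.442  -0.2939  0.0682] yaw 64.1 q6 -0.24
go cm x -0.31 y -0.14 z 7.07 spin 0.6
bar px [336.7 202.1] mid [ 0.608 -0.209] angle(dir of long axis from +x) 81 len 0.051 n 51
bar px [354.3 201.4] mid [ 0.631 -0.252] angle(dir of long axis from +x) 167 len 0.038 n 26
bar px [365. 204.] mid [ 0.635 -0.282] angle(dir of long axis from +x) 153 len 0.027 n 21
bar px [341.4 209.7] mid [ 0.588 -0.232] angle(dir of long axis from +x) 162 len 0.035 n 22
bar px [331.3 251.2] mid [ 0.453 -0.264] angle(dir of long axis from +x) 154 len 0.035 n 50
bar px [371.  255.4] mid [ 0.483 -0.358] angle(dir of long axis from +x) 118 len 0.037 n 54
```

{"method": "play_rows", "body": {"rows": [{"linear": [-0.3,-0.1,1.5],"spin": 0.6},{"linear": [0,0,2],"spin": 0},{"linear": [0,0,1.5],"spin": 0},{"linear": [0,0,1],"spin": 0},{"linear": [0,0,0.7],"spin": 0},{"linear": [0,0,0.4],"spin": 0},{"linear": [0,0,0],"spin": 0},{"linear": [0,0,0],"spin": 0}]}}

```text
time: 17.52
tool_pos: [0.4396, -0.296, -0.0025]
ee_rot: [3.141, 0.0, 1.105]
wrist_force: [0.6, -0.5, -0.2]
width: 0.0237
```

{"method": "play_rows", "body": {"rows": [{"linear": [0.6,0,0],"spin": 0},{"linear": [0.6,0,0],"spin": 0},{"linear": [0.5,0,0],"spin": 0},{"linear": [0.4,0,0],"spin": 0},{"linear": [0.4,0,0],"spin": 0},{"linear": [0,0,0],"spin": 0},{"linear": [0,0,0],"spin": 0}]}}

```text
time: 18.1
tool_pos: [0.4506, -0.273, -0.003]
ee_rot: [3.142, 0.0, 1.105]
wrist_force: [0.4, 0.5, -0.5]
width: 0.0237
```

```bash
python3 - <<'E'
from h import *
to(.4394,-.296,63.5,-.0025)
q=eyes.snapshot("scene"); white(q,(300,225,395,265))
E
```

```text
t 18.1 tcp [ 0.4506 -0.273  -0.003 ] yaw 63.3 q6 -0.19
go cm x -2.55 y 0.03 z -0.05 spin -0.2
bar px [333.5 246.5] mid [ 0.468 -0.263] angle(dir of long axis from +x) 177 len 0.012 n 14
bar px [371.2 255.1] mid [ 0.484 -0.358] angle(dir of long axis from +x) 116 len 0.035 n 45
```

{"method": "play_rows", "body": {"rows": [{"linear": [0.3,-0.07,0],"spin": 3},{"linear": [0.45,-0.15,0],"spin": 6.5},{"linear": [0.45,-0.15,0],"spin": 6.5},{"linear": [0.45,-0.15,0],"spin": 6.5},{"linear": [0.45,-0.15,0],"spin": 6.5},{"linear": [0.45,-0.15,0],"spin": 6.5},{"linear": [0.45,-0.15,0],"spin": 6.5},{"linear": [0.45,-0.15,0],"spin": 6.5},{"linear": [0.45,-0.15,0],"spin": 6.5},{"linear": [0.3,-0.07,0],"spin": 3},{"linear": [0,0,0],"spin": 0}]}}

```text
time: 19.07
tool_pos: [0.4748, -0.2388, -0.0031]
ee_rot: [-3.142, -0.0, 0.092]
wrist_force: [-0.2, 0.6, 0.5]
width: 0.0239
```

```bash
python3 - <<'E'
from h import *
to(.588,-.291,-30,-.0025)
q=eyes.snapshot("scene"); fing(q,"g",.0196); white(q,(300,225,395,265))
E
```

```text
t 19.0667 tcp [ 0.4748 -0.2388 -0.0031] yaw 5.3 q6 0.91
go cm x 10.79 y 6.23 z -0.06 spin 35.3
bar px [333.8 237.2] mid [ 0.495 -0.252] angle(dir of long axis from +x) 18 len 0.042 n 26
bar px [325.4 236. ] mid [ 0.489 -0.231] angle(dir of long axis from +x) 91 len 0.02 n 28
bar px [371.  255.3] mid [ 0.483 -0.358] angle(dir of long axis from +x) 119 len 0.037 n 53
```

View pics/g.png

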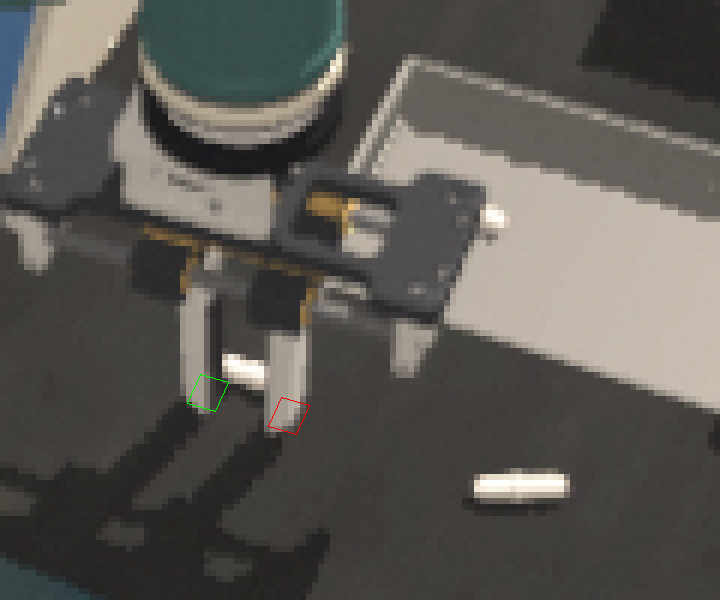

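The picture shows bar 2 held squarely across both fingers at about (245,370) in the crop, and a tip of bar 1 inside the tray at (490,220). Continuing.

{"method": "play_rows", "body": {"rows": [{"linear": [0.3,-0.15,0],"spin": 6.5},{"linear": [0.45,-0.15,0],"spin": 6.5},{"linear": [0.45,-0.15,0],"spin": 6.5},{"linear": [0.45,-0.15,0],"spin": 6.5},{"linear": [0.45,-0.15,0],"spin": 6.5},{"linear": [0.45,-0.07,0],"spin": 4},{"linear": [0.7,0,0],"spin": 0},{"linear": [0.8,0,0],"spin": 0},{"linear": [0.8,0,0],"spin": 0},{"linear": [0.8,0,0],"spin": 0},{"linear": [0.8,0,0],"spin": 0}]}}

```text
time: 20.03
tool_pos: [0.5344, -0.2569, -0.0031]
ee_rot: [-3.142, -0.0, -0.544]
wrist_force: [0.2, 0.2, -0.1]
width: 0.0242
```

```bash
python3 - <<'E'
from h import *
to(.577,-.284,-31,-.0025)
q=eyes.snapshot("scene"); white(q,(330,190,422,265))
E
```

```text
t 20.0333 tcp [ 0.5344 -0.2569 -0.0031] yaw -31.2 q6 1.57
go cm x 5.05 y 0.11 z -0.06 spin -0.2
bar px [414.9 221.4] mid [ 0.634 -0.424] angle(dir of long axis from +x) 2 len 0.122 n 50
bar px [371.2 255.4] mid [ 0.483 -0.359] angle(dir of long axis from +x) 117 len 0.037 n 56
```

{"method": "play_rows", "body": {"rows": [{"linear": [0.8,0,0],"spin": 0},{"linear": [0.8,0,0],"spin": 0},{"linear": [0.8,0,0],"spin": 0},{"linear": [0.8,0,0],"spin": 0},{"linear": [0.8,0,0],"spin": 0},{"linear": [0.6,0,0],"spin": 0},{"linear": [0.4,0,0],"spin": 0},{"linear": [0,0,0],"spin": 0},{"linear": [-1,0,0],"spin": 0},{"linear": [-1,0,-2],"spin": 0},{"linear": [0,0,-3],"spin": 0},{"linear": [0,0,-2],"spin": 0}]}}

```text
time: 21.08
tool_pos: [0.559, -0.2714, 0.0685]
ee_rot: [-3.141, -0.0, -0.544]
wrist_force: [0.2, -0.6, 0.8]
width: 0.0236
```

{"method": "play_rows", "body": {"rows": [{"linear": [-3,2,0],"spin": 0},{"linear": [-3,2,0],"spin": 0},{"linear": [-1,2,0],"spin": 0},{"linear": [0,0,0],"spin": -7},{"linear": [0,0,0],"spin": -7},{"linear": [0,0,0],"spin": -7},{"linear": [0,0,0],"spin": -7},{"linear": [0,0,0],"spin": -7},{"linear": [0,0,0],"spin": -7},{"linear": [0,0,0],"spin": -7},{"linear": [0,0,0],"spin": -7}]}}

```text
time: 22.0
tool_pos: [0.4681, -0.2866, 0.067]
ee_rot: [-3.141, 0.0, 0.439]
wrist_force: [-0.3, 0.5, -0.5]
width: 0.0238
```

```bash
python3 - <<'E'
from h import *
to(.453,-.375,27,-.0025)
q=eyes.snapshot("scene"); p=eyes.snapshot("top")
white(q,(345,190,395,265),th=200);print(); white(p,(345,160,412,220),th=190)
cv2.imwrite("pics/i.png",np.hstack([cv2.resize(x,None,fx=4,fy=4)for x in(p["frame"][140:240,330:430],q["frame"][175:275,330:430])])[:,:,::-1])
E
```

```text
t 22.0 tcp [ 0.4681 -0.2866  0.067 ] yaw 25.1 q6 0.48
go cm x -5.13 y 7.36 z 6.95 spin -1.9
bar px [363.4 217.7] mid [ 0.587 -0.296] angle(dir of long axis from +x) 56 len 0.021 n 19
bar px [371.5 255. ] mid [ 0.484 -0.359] angle(dir of long axis from +x) 117 len 0.035 n 42

bar px [361.4 171.1] mid [ 0.618 -0.28 ] angle(dir of long axis from +x) 96 len 0.024 n 18
bar px [355.2 208.2] mid [ 0.506 -0.258] angle(dir of long axis from +x) 15 len 0.016 n 13
```

View pics/i.png

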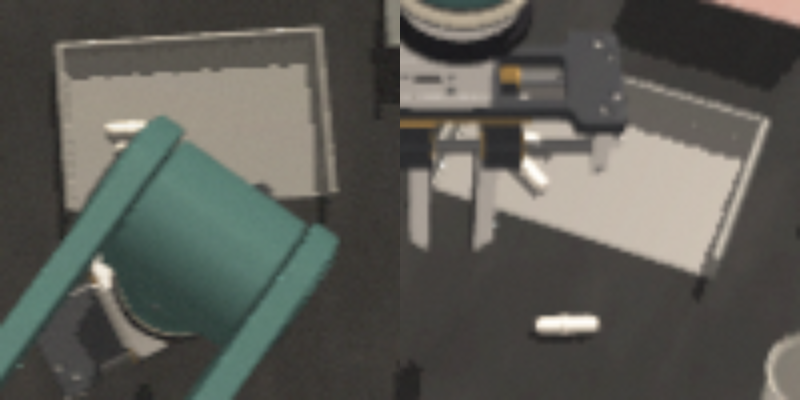

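Both bars show inside the tray. Moving to bar 3.

{"method": "play_rows", "body": {"rows": [{"linear": [-2,2.5,0],"spin": 0},{"linear": [-2,2.5,0],"spin": 0},{"linear": [-1.1,2.4,0],"spin": -1.9},{"linear": [0,0,1.5],"spin": 0},{"linear": [0,0,1.5],"spin": 0},{"linear": [0,0,1.5],"spin": 0},{"linear": [0,0,1],"spin": 0},{"linear": [0,0,0.8],"spin": 0},{"linear": [0,0,0.5],"spin": 0},{"linear": [0,0,0],"spin": 0},{"linear": [0,0,0],"spin": 0}]}}

```text
time: 23.02
tool_pos: [0.4534, -0.3754, -0.0007]
ee_rot: [3.141, -0.0, 0.466]
wrist_force: [0.9, -0.1, -0.3]
width: 0.024
```

{"method": "play_rows", "body": {"rows": [{"linear": [0.6,0,0],"spin": 0},{"linear": [0.6,0,0],"spin": 0},{"linear": [0.5,0,0],"spin": 0},{"linear": [0.4,0,0],"spin": 0},{"linear": [0.4,0,0],"spin": 0},{"linear": [0,0,0],"spin": 0}]}}

```text
time: 23.52
tool_pos: [0.4764, -0.3637, -0.0009]
ee_rot: [3.141, -0.001, 0.467]
wrist_force: [0.6, -1.4, -0.5]
width: 0.0241
```

```bash
python3 - <<'E'
from h import *
to(.453,-.375,27,-.0025)
q=eyes.snapshot("scene"); white(q,(345,215,395,265),th=180)
E
```

```text
t 23.5167 tcp [ 0.4764 -0.3637 -0.0009] yaw 26.8 q6 0.36
go cm x -2.60 y -0.05 z 0.16 spin -0.2
bar px [372.2 253. ] mid [ 0.491 -0.358] angle(dir of long axis from +x) 118 len 0.02 n 24
```

{"method": "play_rows", "body": {"rows": [{"linear": [0.5,-0.1,0.15],"spin": 4.3},{"linear": [0.8,-0.1,0],"spin": 4.3},{"linear": [0.8,-0.1,0],"spin": 4.3},{"linear": [0.8,-0.1,0],"spin": 4.3},{"linear": [0.8,-0.1,0],"spin": 4.3},{"linear": [0.8,-0.1,0],"spin": 4.3},{"linear": [0.8,-0.1,0],"spin": 4.3},{"linear": [0.8,0,0],"spin": 0},{"linear": [0.8,0,0],"spin": 0},{"linear": [0.8,0,0],"spin": 0},{"linear": [0.8,0,0],"spin": 0},{"linear": [0,0,0],"spin": 0}]}}

```text
time: 24.57
tool_pos: [0.5584, -0.3477, -0.0025]
ee_rot: [3.141, -0.001, -0.058]
wrist_force: [-0.1, -0.6, 0.4]
width: 0.0238
```

```bash
python3 - <<'E'
from h import *
to(.587,-.35,-3,-.0025)
q=eyes.snapshot("scene"); white(q,(345,205,405,265),th=190)
E
```

```text
t 24.5667 tcp [ 0.5584 -0.3477 -0.0025] yaw -3.3 q6 0.99
go cm x 2.87 y 0.06 z -0.00 spin -0.3
bar px [358.8 207.8] mid [ 0.615 -0.272] angle(dir of long axis from +x) 89 len 0.015 n 13
bar px [361.6 215.9] mid [ 0.591 -0.289] angle(dir of long axis from +x) 61 len 0.036 n 34
bar px [378.  226.3] mid [ 0.577 -0.342] angle(dir of long axis from +x) 86 len 0.018 n 21
```

{"method": "play_rows", "body": {"rows": [{"linear": [0.8,0,0],"spin": 0},{"linear": [0.8,0,0],"spin": 0},{"linear": [0.8,0,0],"spin": 0},{"linear": [0.5,0,0],"spin": 0},{"linear": [0,0,0],"spin": 0},{"linear": [-1,0,0],"spin": 0},{"linear": [-1,0,-1.5],"spin": 0},{"linear": [0,0,-3],"spin": 0},{"linear": [0,0,-3],"spin": 0},{"linear": [-2,0,-3],"spin": 0},{"linear": [-3,0,-2],"spin": 0}]}}

```text
time: 25.53
tool_pos: [0.5178, -0.3456, 0.1257]
ee_rot: [3.139, -0.004, -0.057]
wrist_force: [-0.2, -0.5, 0.4]
width: 0.024
```

{"method": "play_rows", "body": {"rows": [{"linear": [-3,-1,0],"spin": 0},{"linear": [-3,-2,0],"spin": 0},{"linear": [-3,-2.5,0],"spin": 0},{"linear": [-2,-3.5,0],"spin": 0},{"linear": [-1,-3.5,0],"spin": 0},{"linear": [0,-3.5,0],"spin": 0},{"linear": [0,-3.5,0],"spin": 0},{"linear": [0,-3.5,0],"spin": 0},{"linear": [0,-3.5,0],"spin": 0},{"linear": [0,-2,0],"spin": 0},{"linear": [0,0,0],"spin": 0},{"linear": [0,0,0],"spin": 0}]}}

```text
time: 26.53
tool_pos: [0.413, -0.0531, 0.1227]
ee_rot: [3.141, -0.001, -0.057]
wrist_force: [-0.4, -0.7, 0.3]
width: 0.024
```

```bash
python3 - <<'E'
from h import *
o=robot.get_obs(); print(o["time"],o["tool_pos"],o["wrist_force"])
q=eyes.snapshot("scene"); p=eyes.snapshot("top")
white(q,(345,195,405,265),th=215);print(); white(p,(345,155,412,230),th=195)
for P in(p,q):
  for n,z in(("vial",.026),("dish",.016),("beaker",.035)):
    for s in finder.silhouettes(P,n)[:1]: print(n,round(s["conf"],2),ray(P,s["box"][0],s["box"][1],z)[:2].round(3))
cv2.imwrite("pics/j.png",np.hstack([cv2.resize(x,None,fx=4,fy=4)for x in(p["frame"][140:240,330:430],q["frame"][175:275,330:430])])[:,:,::-1])
E
```

```text
26.5333 [ 0.41302726 -0.05305665  0.1227414 ] [-0.3656673  -0.67767499  0.34899167]
bar px [362.5 208.9] mid [ 0.615 -0.282] angle(dir of long axis from +x) 90 len 0.032 n 17
bar px [361.4 215.8] mid [ 0.592 -0.289] angle(dir of long axis from +x) 59 len 0.033 n 18
bar px [384.5 220.1] mid [ 0.604 -0.35 ] angle(dir of long axis from +x) 86 len 0.032 n 19

bar px [363.  170.9] mid [ 0.618 -0.285] angle(dir of long axis from +x) 89 len 0.036 n 17
bar px [385.7 174.4] mid [ 0.606 -0.353] angle(dir of long axis from +x) 86 len 0.036 n 20
bar px [365.  178.5] mid [ 0.595 -0.29 ] angle(dir of long axis from +x) 59 len 0.033 n 22
vial 0.61 [0.445 0.136]
beaker 0.72 [ 0.47  -0.513]
vial 0.58 [0.445 0.127]
dish 0.57 [ 0.456 -0.012]
beaker 0.62 [ 0.466 -0.508]
```

View pics/j.png

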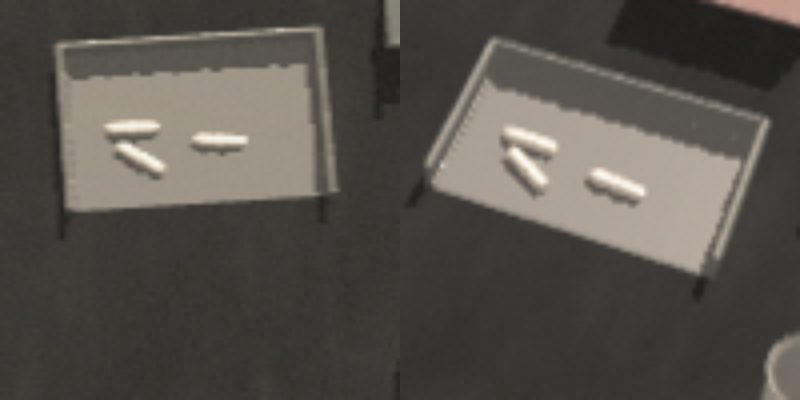

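All three bars lie flat on the tray floor, well past the open edge, and the bystanders are where they were. Handing in.

```bash
python3 -c "
from bench import robot
print(robot.close_job())"
```

```text
the job is handed in; nothing more can be done
None
```

All three stir bars are in the tray, lying flat on its floor, and I handed the job in at about 26.6 s of the 67 s allowed; no verdict was reported. I pushed each bar square against the two fingertips, set 24 mm apart, along a curved path into the tray.

**Last checks:**
- **Bars:** Both cameras put the bar centres within 4 mm of each other, at about (0.617, −0.284), (0.594, −0.290) and (0.605, −0.352). The tray mouth is at x ≈ 0.555, so every bar is well inside.
- **Bystanders:** The vial and beaker were within about 6 mm of their first measured positions in both views. The dish was found only in the scene view, within 3 mm; the top view missed it, with the arm parked nearby.
- **Robot:** The hand was clear of everything, with no contact force at the wrist.

**What failed or disagreed:**
- **Fingertip height:** On the nominal 14 mm length the tips were about 5.6 mm too high. My first sweep passed over bar 1 without moving it, which the next picture showed. I lowered onto bare bench to find the true height (about 6.5 N of contact) and redid that push.
- **Bar detection:** The trained network found almost none of the bars, so I located them by brightness in both views instead.

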